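Order board racked, spring clip held open on its edge

ROBOT

A 6-joint arm with a two-finger parallel gripper is mounted at the origin on the work surface. World frame = base frame: x ahead of the robot, y to its left, z up, the work surface at z = 0. Lengths are in m, angles in rad, forces in N, time in s.
With the tool pointing down it reaches from about 0.375 to 0.9 m from the base axis. Payload 3.1 kg.
Tool frame: the origin (TCP) lies on the front face of the gripper's body, between the roots of the fingers; the fingertips stand 73 mm ahead of it and the grasp point (between the pads) lies 54 mm ahead of it (manip.tips_ahead is the distance from the TCP to the fingertips, in m); z points along the fingers, y is the line along which they close (so a half turn about z gives the same grasp; the last joint's range is limited). The gripper opens to 85 mm and grips with 20 to 120 N. Pads are 22 mm wide; open, the fingers measure 114 mm over their backs; the gripper's body (76 mm by 85 mm) begins 54 mm behind the grasp point. The pads swing forward as they close: fully open they stand 13 mm farther back than shut.
Start: joints at [-1.284, 0.527, 1.433, -0, 1.181, -0.178], TCP at [0.28, -0.559, 0.304] pointing down, gripper open.
Joint ranges: [-3.08, 3.08], [-0.75, 2.2], [0.22, 2.44], [-1.43, 4.57], [0, 2.65], [-2.85, 2.85]. Speed limits (rad/s): [2.79, 2.79, 3.14, 3.14, 3.14, 3.14].

INTERFACE

Orientations are given as a unit quaternion [x, y, z, w].
In Python, from station import sense, eyes, workorder, manip gives the robot as it stands.
- The arm moves only by the shell command python3 -m inch 'ROWS' [OPENING] [FORCE]. ROWS is JSON, a list of rows, each an object of numbers: "dx", "dy", "dz": the shift along the tool's x, y, z in cm; "wx", "wy", "wz": the turn, a rotation vector about the tool's x, y, z in degrees. In form: [{"dx": .., "dy": .., "dz": .., "wx": .., "wy": .., "wz": ..}, ...]. A call has 1 to 10 rows; each row shifts and turns the commanded pose from where the row before left it, along the tool's axes as they then stand; what a row does not reach is not made up. A row lasts 1/8 s, in which the tool goes at most 62.5 mm and 10.7 degrees, less where a joint would pass 70% of its speed; a pose out of reach is approached as far as the arm can. A call with a gripper value outside its range is refused whole. OPENING is the opening, from 0 (shut) to 1 (fully open), set as the call begins (- or left out, the last holds). The fingers move at their own pace and stop on an object; FORCE is the grip in N (left out, the last holds). Time passes only in rows, so rows that do not move let the fingers close. It gives the time, the measured TCP pose, the force, the opening and the grip force at its end, in the units of the state.
- sense(): the state, without advancing time (a new reading comes with each control period).
- eyes.snapshot(name): name is "side" or "top"; returns the picture (420x560x3 uint8, red, green, blue); there is no depth.
- eyes.camera_params(name): a dict with "fx", "fy", "cx", "cy" (pixels), "D" ([k1, k2, p1, p2, k3] as OpenCV has them; the pictures are not rectified), "rvec" (rotation vector, rad) and "tvec" (3), from world to camera coordinates, as OpenCV has them. Camera axes: x right, y down, z forward; pixel columns grow to the right and rows downward; lengths in m; the calibration is good to about 2 mm. A picture is of the moment at which its call begins. camera_params takes no time and is no camera call.
- workorder.sign_off(): hands the job in; it is judged then, once.
The state is a dict: "t": time; "q": joint angles; "qd": joint speeds; "tau": joint torques, N m; "tcp_pos": TCP position; "tool_rot": TCP orientation; "force": force on the tool from outside, world axes, zero at the start; "ft_torque": the same for the moment, N m; "finger_gap": opening from 0.0 (shut) to 1.0 (fully open); "gripper_force": force on a finger pad.
Only numpy, scipy, OpenCV 4.12 (cv2) and the standard library are available. Lean on these libraries where they do the work, as an engineer would, in place of code of your own. Each camera call takes 0.05 s, during which the arm holds its last target. There are 200 camera calls.

TASK

Move the blue order board from its little dark stand into the empty slot at the end of the plate rack, about centred and fully home, and let go of it. Then squeeze the handles of the orange spring clip to free it from the fin of its rest, and finish still holding it squeezed wide open with its jaws gaping on either side of the board's top edge, square to it and clear of it, ready for an order slip; do not let go at the end. Leave the two plates, the red dispenser and the upturned tray undisturbed.

Things in the scene. Friction and masses are not known exactly. Their poses are not given: they have to be found in the camera images.
- board: Order board: stiff blue plastic plate with a pale paper panel on each face, 110 wide (its x) x 8 thick (its y) x 120 tall (its z), about 90 g, loose. Starts upright in the slot of the dark stand. Origin: centre of its bottom edge.
- board_top (a point): Middle of the board's top edge (120 mm above its origin); axes as the board.
- stand: Dark wooden stand, fixed, 110 (x) x 40 (y) x 60 mm high, with one slot along its x through its middle; slot as in the rack: floor 15 mm above the stand's underside. Origin: centre of its underside. The board's axes start as the stand's.
- rack: Wooden plate rack, fixed, 110 (x) x 232 (y) mm. Slot block at its -y end, 110 x 40 x 60 mm high, with the empty slot along the rack's x, open at both ends, 85 mm to -y of the origin. To +y two rails 20 mm high with dowels up to 55 mm high hold the plates. Origin: on the surface, midway along.
- slot_floor (a point): Centre of the floor of the rack's empty slot, 15 mm above the surface; x along the slot, y across it. Slot 110 mm long, 10.4 mm wide over its lowest 35 mm, then flaring to 22 mm at the mouth, 45 mm above the floor. Either face of the board may look either way. Fully home, the board's bottom rests on this floor and its top edge stands 120 mm above it.
- clip: Orange plastic spring clip, 70 g, 30 mm wide (its x), loose. Origin: on its pivot (10 mm thick steel pin); z points up to the handles, y is the line along which handles are squeezed and jaws open. Handles rise 50 mm above the pivot, jaws with black pads reach 50 mm below it. Starts upright, biting the fin of its rest, jaw tips on the rest's base.
- clip_mouth (a point): Point midway between the jaw tips, 48 mm below the clip's pivot; axes as the clip.
- jaw_a (a joint): Opening of the clip, rad (both jaws alike). 0 = on the 5 mm fin, handle tops 45 mm apart over the outside. Squeezing the handles opens it; spring shuts it. 0.24 = stop: handles parallel, 22 mm over the outside, jaw pads (38 to 50 mm below the pivot) 23 mm apart at their upper edge, 28 mm at the tips. The stop takes about 9 N at 35 mm above the pivot; a grip of 15 to 30 N holds it.
- rest: Clip rest, fixed: pale wooden base 100 (x) x 70 (y) x 20 mm high with an upright steel fin 60 (x) x 5 (y) mm whose top is 60 mm above the underside. Origin: centre of its underside. The clip starts with its pivot 70 mm above this origin, its axes as the rest's.
- plate0: White melamine plate, 140 mm across, 6 to 10 mm thick, standing on edge in the rack, top about 150 mm above the surface; origin at its centre, y is its axis. Leave alone.
- plate1: The second such plate, 50 mm further to the rack's +y. Leave alone.
- dispenser: Red plastic sauce dispenser, empty, 56 mm across, 140 mm tall, standing loose; origin centre of underside. Leave alone.
- tray: Aluminium tray upturned, 100 (x) x 150 (y) x 35 mm high, loose; origin centre of its underside as it lies. Leave alone.
Mind the look-alikes: they are no part of the job. There is more than one size of the clip; the job needs the smallest.

How it is judged:
By the outcome, as a careful person would: the job done as asked, in the order asked, and still so for the second after the job is handed in, while the arm keeps its last pose, push and grip.
It also fails if it takes over 67 s, if anything falls off the work surface, if the arm or the gripper's body presses on something with over 40 N, if the wrist force passes 120 N, or if a joint passes its speed limit or range.

## Working session

There is one attempt and no reset: what is moved stays moved. The work goes in short steps, Python scripts to look and compute and a shell command to move; the robot and the scene stay as the last step left them, time stands still between calls to the robot, and variables do not carry over. Pictures are saved under pics/ and viewed, at most 13 in all, crops included, and the job is handed in when it is done.

```bash
ls; mkdir -p pics; python3 - <<'E'
from station import sense, eyes, workorder, manip
import cv2
print(sense()); print(manip.tips_ahead)
for n in("side","top"):
    print(eyes.camera_params(n)); cv2.imwrite(f"pics/{n}0.png",cv2.resize(eyes.snapshot(n)[:,:,::-1],(800,600),interpolation=cv2.INTER_CUBIC)); 
E
```

```text
pics
{'t': 0.0, 'q': array([-1.28448840e+00,  5.28431377e-01,  1.43394529e+00, -2.43471593e-06,
        1.18140965e+00, -1.78501899e-01]), 'qd': array([-0.0005053 , -0.00088505,  0.00085216, -0.00068893, -0.00199313,
       -0.00057137]), 'tau': array([ 1.62200358e-03, -4.42347443e+01, -1.78022987e+01, -9.33523552e-05,
        8.11901351e-03, -6.35569506e-06]), 'tcp_pos': array([ 0.28001518, -0.55810986,  0.30294116]), 'tool_rot': array([ 9.73114621e-01,  2.30318758e-01, -6.02180951e-05, -1.09517983e-03]), 'force': array([ 0.40023543,  0.54966386, -0.04112763]), 'ft_torque': array([ 0.00463369,  0.04319127, -0.05441007]), 'gripper_force': 0.0, 'finger_gap': 0.9991736358526805}
0.0726
{'fx': 490.9883457360656, 'fy': 490.9883457360656, 'cx': 267.1735938276399, 'cy': 212.64688102373321, 'D': array([0.02279088, 0.        , 0.        , 0.        , 0.        ]), 'rvec': array([ 0.43522358, -2.53102995,  1.46528787]), 'tvec': array([0.43429832, 0.18653548, 1.00205775])}
{'fx': 536.1853268150516, 'fy': 536.1853268150516, 'cx': 275.5631654046509, 'cy': 213.69710209319194, 'D': array([-0.12506223,  0.        ,  0.        ,  0.        ,  0.        ]), 'rvec': array([ 2.13691111, -2.19373805,  0.09269259]), 'tvec': array([-0.02233453,  0.49351516,  1.42326242])}
```

View pics/side0.png

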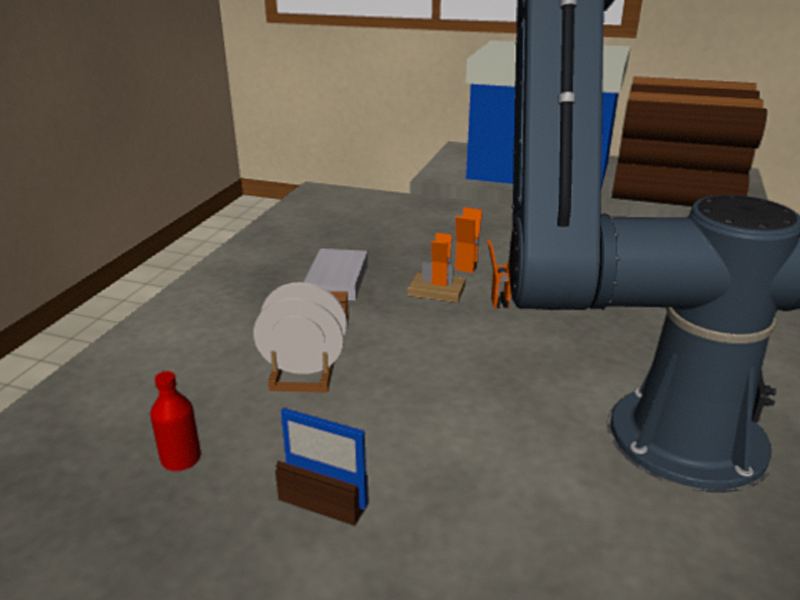

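View pics/top0.png

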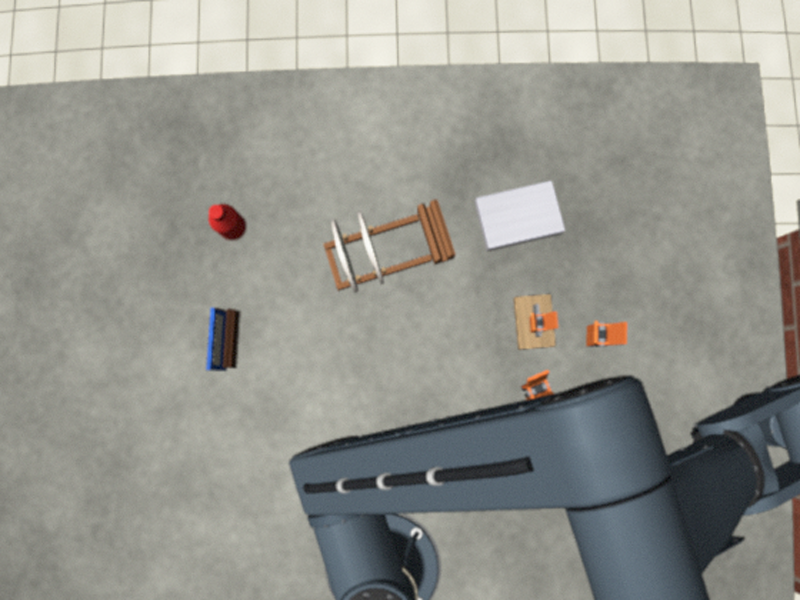

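```bash
cat > h.py <<'E'
from station import sense, eyes, workorder, manip
import cv2, numpy as np
from scipy.spatial.transform import Rotation as R
from scipy.optimize import least_squares
def proj(n,P):
    c=eyes.camera_params(n); K=np.array([[c['fx'],0,c['cx']],[0,c['fy'],c['cy']],[0,0,1.]])
    return cv2.projectPoints(np.asarray(P,float).reshape(-1,1,3),c['rvec'],c['tvec'],K,c['D'])[0][:,0]
def crop(im,x,y,w,h,W,H,label=True):
    c=cv2.resize(im[y:y+h,x:x+w,::-1],(W,H),interpolation=cv2.INTER_CUBIC); s=W/w
    for k in range((x+9)//10*10,x+w,10): cv2.line(c,(int((k-x+.5)*s),0),(int((k-x+.5)*s),6),(0,255,255),1); cv2.putText(c,str(k),(int((k-x+.5)*s),16),0,.35,(0,255,255))
    for k in range((y+9)//10*10,y+h,10): cv2.line(c,(0,int((k-y+.5)*s)),(6,int((k-y+.5)*s)),(0,255,255),1); cv2.putText(c,str(k),(8,int((k-y+.5)*s)),0,.35,(0,255,255))
    return c
def world(p,yaw,L):
    c,s=np.cos(yaw),np.sin(yaw); L=np.asarray(L,float)
    return np.c_[p[0]+c*L[:,0]-s*L[:,1],p[1]+s*L[:,0]+c*L[:,1],L[:,2]+(p[2] if len(p)>2 else 0)]
def fit(obs,x0):  # obs: list (cam, localpt, (u,v)); returns x,y,yaw
    def f(v):
        r=[]
        for n in("side","top"):
            o=[a for a in obs if a[0]==n]
            if o: r.append((proj(n,world(v[:2],v[2],[a[1] for a in o]))-[a[2] for a in o]).ravel())
        return np.concatenate(r)
    s=least_squares(f,x0,loss='soft_l1'); return s.x,f(s.x).reshape(-1,2).round(1)
E
python3 - <<'E'
from h import *
s=eyes.snapshot("side");t=eyes.snapshot("top"); np.savez("im0.npz",s=s,t=t)
v=np.vstack
A=np.hstack([crop(t,125,207,80,60,400,300),crop(t,220,135,100,75,400,300)])
B=np.hstack([crop(s,180,275,120,90,400,300),crop(s,170,190,100,75,400,300)])
cv2.imwrite("pics/c1.png",v([A,B]))
A=np.hstack([crop(t,355,200,60,90,400,600),crop(s,280,140,60,90,400,600)])
cv2.imwrite("pics/c2.png",A)
E
```

```text
(no output)
```

View pics/c1.png

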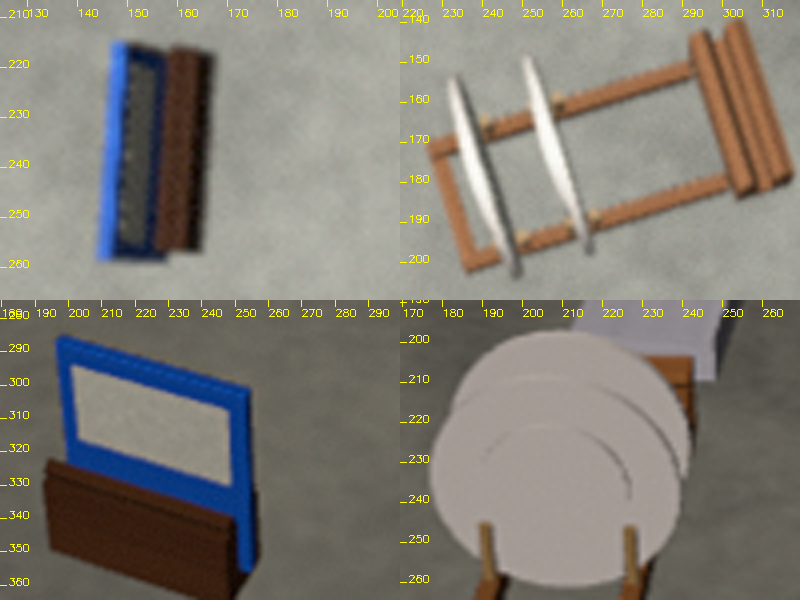

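View pics/c2.png

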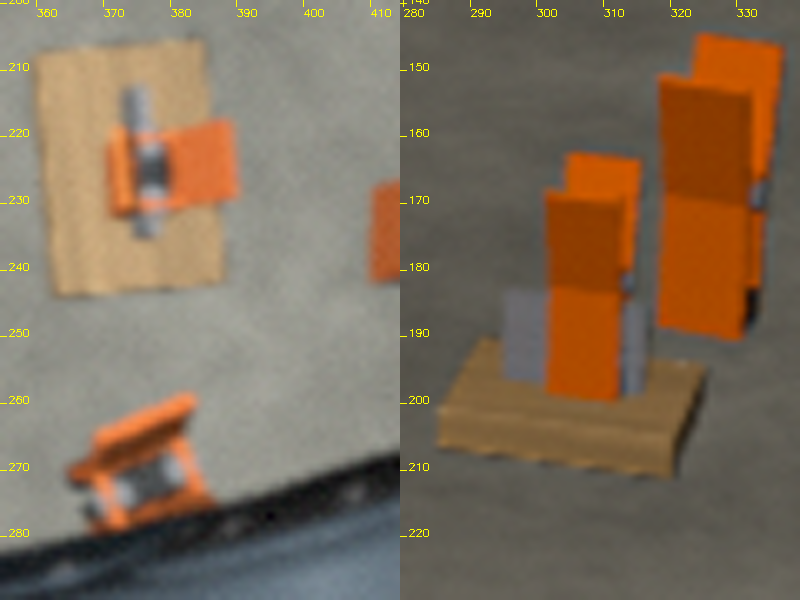

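The side picture shows the board standing in the dark stand, with its top edge at about (197,285) to (254,301). The plates hide most of the rack. In the top picture the rack's slot block is at about (292–317, 140–183). The small clip sits on the rest, whose base spans about (360–388, 205–244), and the two bigger or loose clips are look-alikes.

```bash
cat >> h.py <<'E'
def unproj(n,uv,z):
    return least_squares(lambda p:(proj(n,[[p[0],p[1],z]])[0]-uv),[.5,0]).x
E
cat > fit0.py <<'E'
from h import *
for nm,n,uv,z in [("bTL","top",(146.9,214.5),.135),("bBL","top",(143.9,258.5),.135),("bTR","top",(149.7,215.1),.135),("bBR","top",(146.9,258.5),.135),("b side TL","side",(196.9,285),.135),("b side TR","side",(253.6,300.9),.135),("s side BL","side",(194.5,349.6),0),("s side BR","side",(250.1,364.9),0),
 ("r TL","top",(292,144),.06),("r TR","top",(305,140),.06),("r BR","top",(317,179.5),.06),("r BL","top",(304,183.3),.06),("rail TL","top",(226.5,170.8),.02),("rail BL","top",(236.5,202),.02),
 ("rest TL","top",(360.2,207.75),.02),("rest TR","top",(385.5,205.2),.02),("rest BR","top",(388.25,242.25),.02),("rest BL","top",(362.75,244),.02),("fin T","top",(374.45,213),.06),("fin B","top",(376.7,235.2),.06),
 ("rest s NL","side",(285.2,200.5),.02),("rest s NR","side",(320.3,208),.02),("rest s FR","side",(325.4,194.7),.02),("rest s FL","side",(292,190.2),.02)]:
    print(nm,unproj(n,np.array(uv),z).round(4))
E
python3 fit0.py
```

```text
bTL [0.4885 0.2873]
bBL [0.3782 0.2955]
bTR [0.4868 0.2802]
bBR [0.378  0.2878]
b side TL [0.4868 0.2836]
b side TR [0.3786 0.2909]
s side BL [0.4934 0.3046]
s side BR [0.3835 0.3051]
r TL [ 0.675  -0.0843]
r TR [ 0.685  -0.1194]
r BR [ 0.5772 -0.1477]
r BL [ 0.568 -0.113]
rail TL [0.6147 0.096 ]
rail BL [0.5279 0.0701]
rest TL [ 0.5032 -0.2651]
rest TR [ 0.5083 -0.3345]
rest BR [ 0.4075 -0.3375]
rest BL [ 0.4048 -0.2681]
fin T [ 0.4841 -0.2964]
fin B [ 0.4253 -0.2998]
rest s NL [ 0.5035 -0.2612]
rest s NR [ 0.4011 -0.2509]
rest s FR [ 0.4069 -0.33  ]
rest s FL [ 0.5044 -0.3267]
```

```bash
cat >> h.py <<'E'
def box(x0,x1,y0,y1,z0,z1):
    c=[(x,y,z) for x in(x0,x1) for y in(y0,y1) for z in(z0,z1)]
    return [(c[i],c[j]) for i in range(8) for j in range(i+1,8) if sum(a!=b for a,b in zip(c[i],c[j]))==1]
def draw(c,n,org,s,p,yaw,segs,col):
    for a,b in segs:
        q=(proj(n,world(p,yaw,[a,b]))-org+.5)*s
        cv2.line(c,*[tuple(int(round(k*16)) for k in r) for r in q],col,1,cv2.LINE_AA,4)
E
cat > ov.py <<'E'
from h import *
d=np.load("im0.npz"); I={"top":d["t"],"side":d["s"]}
B=(.433,.2868);by=np.radians(-4); RK=(.6263,-.1161);ry=np.radians(14.8); RS=(.4555,-.3005);rs=np.radians(2.3)
def pan(n,x,y,w,h,W,H):
    c=crop(I[n],x,y,w,h,W,H);o=(x,y);s=W/w
    draw(c,n,o,s,B,by,box(-.055,.055,-.004,.004,.015,.135),(0,255,0)); draw(c,n,o,s,B,by,box(-.055,.055,-.02,.02,0,.06),(0,200,255))
    draw(c,n,o,s,RK,ry,box(-.055,.055,-.02,.02,0,.06),(0,255,0)); draw(c,n,o,s,RK,ry,box(-.055,.055,-.011,.011,.06,.06),(255,255,0)); draw(c,n,o,s,RK,ry,box(-.055,.055,.02,.212,.0,.02),(255,0,255))
    draw(c,n,o,s,RS,rs,box(-.05,.05,-.035,.035,0,.02),(0,255,0)); draw(c,n,o,s,RS,rs,box(-.03,.03,-.0025,.0025,.02,.06),(255,255,0));draw(c,n,o,s,RS,rs,box(-.015,.015,-.0225,.0225,.12,.12),(255,0,255))
    return c
A=np.hstack([pan("top",130,210,60,45,400,300),pan("top",275,135,60,45,400,300)] if 0 else [pan("top",128,208,72,54,400,300),pan("top",270,135,72,54,400,300)])
C=np.hstack([pan("side",180,280,120,90,400,300),pan("top",345,198,72,54,400,300)])
cv2.imwrite("pics/o1.png",np.vstack([A,C]))
E
python3 ov.py
```

```text
(no output)
```

View pics/o1.png

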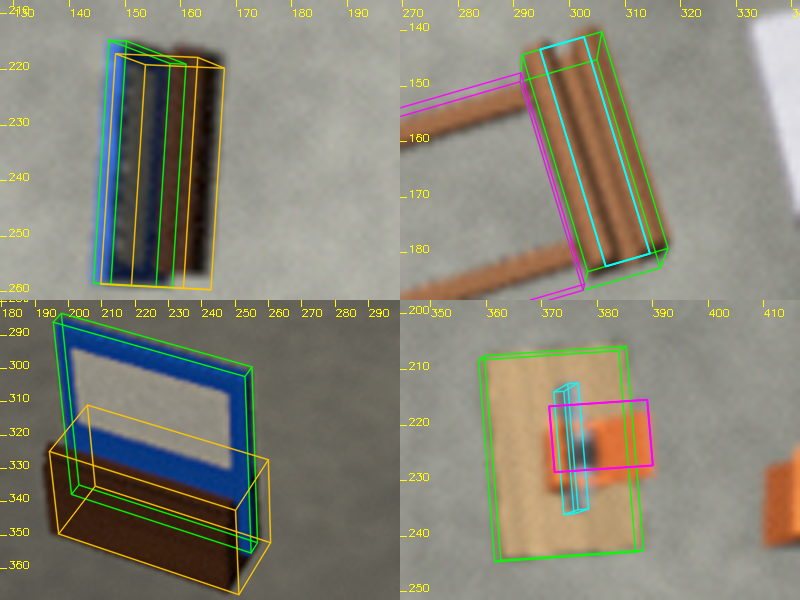

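The overlay shows the board and rest fits within about 1–2 px. The clip sits about 1.5 px (4 mm) towards -x of my prediction. I'll refine the slot and the board with numeric profiles.

```bash
cat > prof.py <<'E'
from h import *
d=np.load("im0.npz")
def samp(n,p,yaw,xs,ys,z):
    L=[(x,y,z) for x in xs for y in ys]; q=proj(n,world(p,yaw,L)).astype(np.float32)
    im={"top":d["t"],"side":d["s"]}[n]
    return cv2.remap(im,q[:,0].reshape(len(xs),-1),q[:,1].reshape(len(xs),-1),cv2.INTER_LINEAR).astype(float)
if __name__=="__main__":
    RK=(.6263,-.1161)
    ys=np.arange(-.03,.0301,.002)
    print("y mm",(ys*1000).astype(int))
    for a in(12,13.5,15,16.5):
        m=samp("top",RK,np.radians(a),np.arange(-.045,.046,.003),ys,.06).mean(0)[:,0]; print(a,m.astype(int),m.std().round(1))
    for lo,hi in((-.05,-.03),(-.01,.01),(.03,.05)): print(lo,samp("top",RK,np.radians(14.8),np.arange(lo,hi,.002),ys,.06).mean(0)[:,0].astype(int))
    xs=np.arange(-.07,.071,.004); print("x mm",(xs*1000).astype(int))
    for y in(-.0155,.0155): print(y,(samp("top",RK,np.radians(14.8),xs,[y-.002,y,y+.002],.06).mean(1)@[1,0,-1]).astype(int))
    B=(.433,.2868); ys=np.arange(-.014,.0141,.002); print("board y",(ys*1000).astype(int))
    for lo,hi in((-.05,-.03),(-.01,.01),(.03,.05)): 
        for n in("top","side"): print(n,lo,samp(n,B,np.radians(-4),np.arange(lo,hi,.002),ys,.135).mean(0)[:,2].astype(int))
    m=samp("top",B,np.radians(-4),xs,[0,.002],.135).mean(1); print("x",(m[:,2]-m[:,0]).astype(int))
    m=samp("side",B,np.radians(-4),xs,[.004],.131).mean(1); print("x",(m[:,2]-m[:,0]).astype(int))
E
python3 prof.py
```

```text
y mm [-30 -27 -25 -23 -21 -19 -17 -15 -13 -11  -9  -7  -5  -3  -1   0   2   4
   6   8  10  12  14  16  18  20  22  24  26  28  30]
12 [152 152 152 149 145 139 137 141 151 158 156 149 143 144 150 148 135 121
 119 133 152 164 164 153 140 133 136 142 148 150 150] 10.3
13.5 [151 152 152 150 147 139 134 139 151 161 159 148 139 142 153 154 137 115
 112 133 156 168 166 155 138 129 134 143 149 150 149] 12.6
15 [151 151 152 151 148 139 132 137 152 163 161 148 136 141 155 157 139 111
 106 132 159 169 167 156 138 127 133 144 150 150 149] 14.2
16.5 [151 151 151 152 148 139 133 137 152 163 161 147 135 142 156 158 139 110
 106 132 159 170 167 156 138 127 132 144 150 150 149] 14.4
-0.05 [158 160 161 158 149 136 131 141 156 162 154 141 138 148 157 150 122 100
 113 145 164 169 164 150 130 121 130 142 146 146 147]
-0.01 [154 154 153 152 149 140 133 137 152 165 162 149 137 143 156 157 139 110
 105 131 158 170 167 155 137 128 136 149 154 155 154]
0.03 [146 145 144 144 145 140 132 132 144 159 164 154 138 136 153 162 152 124
 104 119 149 167 168 160 145 130 131 141 150 151 149]
x mm [-70 -66 -62 -57 -53 
[... 463 characters left out ...]
 118 174 206 209 194 167 154 153 152 152]
side -0.05 [ 92  92  93  93  92  91  93 114 127 133 145 140 132 129 130]
top -0.01 [ 62  62  65  68  85 126 187 214 213 193 162 146 143 143 142]
side -0.01 [ 90  90  90  90  88  87  91 115 129 136 147 138 131 129 130]
top 0.03 [ 58  58  61  63  84 131 194 216 217 196 164 150 148 147 147]
side 0.03 [ 88  87  87  87  86  85  92 118 132 139 147 137 130 126 123]
x [ -8  -8 -11   3  95 137 136 135 138 142 142 145 140 141 141 141 140 144
 145 144 142 140 141 141 141 145 145 147 144 141 135  76  -1 -10  -8  -9]
x [-12 -13 -15  28 124 129 131 125 130 125 130 134 123 132 131 125 128 124
 130 125 125 135 124 128 130 128 134 121 132 126 133  36 -14 -11 -12 -13]
```

```bash
cat > p2.py <<'E'
from prof import *
c=eyes.camera_params("top"); Rm=cv2.Rodrigues(c['rvec'])[0]; print("cam",-Rm.T@c['tvec'])
c=eyes.camera_params("side"); Rm=cv2.Rodrigues(c['rvec'])[0]; print("cam",-Rm.T@c['tvec'])
RK=(.6263,-.1161); ys=np.arange(-.032,.0321,.002); print((ys*1000).round().astype(int))
for a in(14,15,16,17):
    m=samp("top",RK,np.radians(a),np.arange(-.048,.049,.003),ys,.06).mean(0);
    print(a,"r-b",(m[:,0]-m[:,2]).astype(int)," std",(m[:,0]).std())
E
python3 p2.py
python3 - <<'E'
import sys;sys.path.insert(0,'.')
from h import *
d=np.load("im0.npz");c=crop(d["t"],284,134,40,54,400,540)
def tick(c,P,y):
    cc=c.copy();o=(284,134)
    for x0,x1 in((-.06,-.05),(.05,.06)):
        for yy,z,col in((-.02,.06,(0,255,0)),(-.011,.06,(255,255,0)),(.011,.06,(255,255,0)),(.02,.06,(0,255,0)),(.0052,.05,(255,0,255)),(-.0052,.05,(255,0,255))): draw(cc,"top",o,10,P,y,[((x0,yy,z),(x1,yy,z))],col)
    return cc
cv2.imwrite("pics/rk.png",np.hstack([c,tick(c,(.6278,-.1161),np.radians(15.5))]))
E
```

```text
cam [ 0.35135321 -0.05101764  1.46413117]
cam [0.13530121 0.8762012  0.66445111]
[-32 -30 -28 -26 -24 -22 -20 -18 -16 -14 -12 -10  -8  -6  -4  -2   0   2
   4   6   8  10  12  14  16  18  20  22  24  26  28  30  32]
14 r-b [ 8  8  8 11 22 41 58 68 75 82 87 86 80 74 76 81 81 72 60 59 70 84 89 88
 83 69 50 33 25 24 24 24 24]  std 12.789239509194841
15 r-b [ 8  8  8 10 21 41 59 69 74 82 88 87 80 73 75 81 82 73 58 57 70 84 90 89
 83 70 49 32 24 24 25 25 24]  std 13.751626102541293
16 r-b [ 8  8  8 10 20 41 60 69 75 83 88 87 80 73 75 82 82 73 58 56 70 85 90 89
 83 69 49 31 24 24 25 25 25]  std 14.091423033521158
17 r-b [ 8  8  8 10 20 41 60 69 75 82 88 87 80 73 75 82 82 73 59 57 70 84 90 89
 83 69 50 32 25 25 25 25 25]  std 13.750483572305457
```

View pics/rk.png

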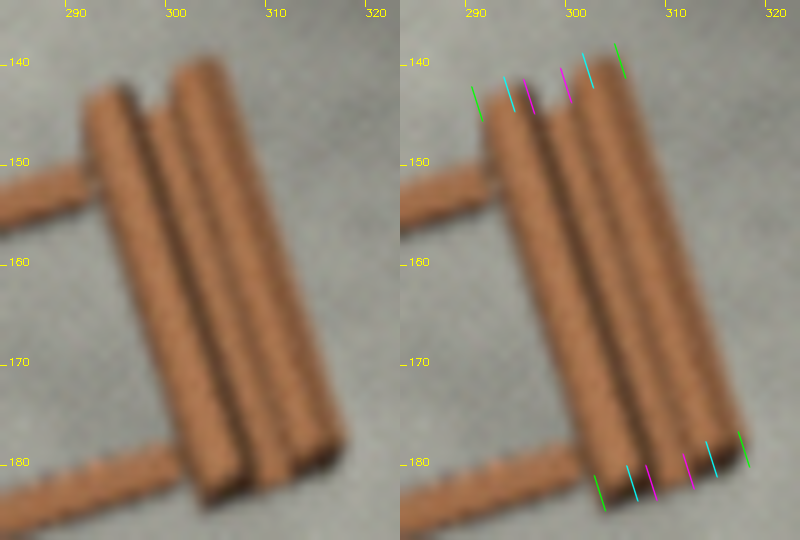

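The zoom shows the slot block: its left ridge is at about px 292–297, its floor strip runs through about (300,147) to (310,181), and its right ridge is at about 301–306. That gives the slot at (.628,-.117) with yaw 15.7°. The board is at (.4325,.288) with yaw -4.3°.

```bash
cat > to.py <<'E'
import sys
from h import *
# to.py x y z yawdeg : remaining move in tool axes (cm), turn (deg about tool axes)
x,y,z,a=map(float,sys.argv[1:5]); s=sense(); R0=R.from_quat(s['tool_rot'])
a=np.radians(a); T=R.from_matrix(np.c_[[np.cos(a),np.sin(a),0],[np.sin(a),-np.cos(a),0],[0,0,-1]])
D=np.array([x,y,z])-s['tcp_pos']
print("t",round(s['t'],2),"pos",s['tcp_pos'].round(4),"xang",np.degrees(np.arctan2(R0.as_matrix()[1,0],R0.as_matrix()[0,0])).round(2),"F",s['force'].round(1),"M",s['ft_torque'].round(2),"gap",round(s['finger_gap'],3),"gf",round(s['gripper_force'],1),"q",s['q'].round(2))
print("turn",np.degrees((R0.inv()*T).as_rotvec()).round(2),"now-axes cm",(R0.inv().apply(D)*100).round(2),"target-axes cm",(T.inv().apply(D)*100).round(2))
E
python3 -m inch '[{"wz":10.3},{"wz":10.3},{"wz":10.3},{"dx":2.4,"dy":-5.5},{"dx":2.4,"dy":-5.5},{"dx":2.4,"dy":-5.5},{"dx":2.4,"dy":-5.5},{"dx":2.4,"dy":-5.5},{"dx":2.4,"dy":-5.5},{"dx":2.4,"dy":-5.5}]' 1 20; python3 to.py .4325 .288 .25 -4.3
```

```text
t 0.2 pos [ 0.2801 -0.5584  0.3033] xang 26.63 F [-0.4 -0.  -0.3] M [-0.03  0.06 -0.03] gap 1.0 gf 0.0 q [-1.28  0.53  1.43 -0.    1.18 -0.18]
turn [-8.000e-02  1.000e-02  3.093e+01] now-axes cm [ 51.56 -68.82   5.43] target-axes cm [  8.85 -85.54   5.33]invalid input at $[0]: expected keys dx, dy, dz, wx, wy, wz
```

```bash
python3 -m inch '[{"dx":0,"dy":0,"dz":0,"wx":0,"wy":0,"wz":10.3},{"dx":0,"dy":0,"dz":0,"wx":0,"wy":0,"wz":10.3},{"dx":0,"dy":0,"dz":0,"wx":0,"wy":0,"wz":10.3},{"dx":2.4,"dy":-5.5,"dz":0,"wx":0,"wy":0,"wz":0},{"dx":2.4,"dy":-5.5,"dz":0,"wx":0,"wy":0,"wz":0},{"dx":2.4,"dy":-5.5,"dz":0,"wx":0,"wy":0,"wz":0},{"dx":2.4,"dy":-5.5,"dz":0,"wx":0,"wy":0,"wz":0},{"dx":2.4,"dy":-5.5,"dz":0,"wx":0,"wy":0,"wz":0},{"dx":2.4,"dy":-5.5,"dz":0,"wx":0,"wy":0,"wz":0},{"dx":2.4,"dy":-5.5,"dz":0,"wx":0,"wy":0,"wz":0}]' 1 20; python3 to.py .4325 .288 .25 -4.3
```

```text
t: 1.45
tcp_pos: [0.4771, -0.1855, 0.304]
tool_rot: [0.999, -0.037, 0.0, 0.0]
force: [1.2, 0.1, 0.5]
finger_gap: 1.002
gripper_force: 0.0
t 1.45 pos [ 0.4771 -0.1855  0.304 ] xang -4.29 F [1.2 0.1 0.5] M [-0.04 -0.05 -0.01] gap 1.002 gf 0.0 q [-0.59  0.38  1.71  0.    1.05  1.06]
turn [ 0.01 -0.02  0.01] now-axes cm [ -7.98 -46.89   5.39] target-axes cm [ -7.99 -46.88   5.4 ]
```

```bash
python3 -m inch '[{"dx":-0.8,"dy":-5.2,"dz":0,"wx":0,"wy":0,"wz":0},{"dx":-0.8,"dy":-5.2,"dz":0,"wx":0,"wy":0,"wz":0},{"dx":-0.8,"dy":-5.2,"dz":0,"wx":0,"wy":0,"wz":0},{"dx":-0.8,"dy":-5.2,"dz":0,"wx":0,"wy":0,"wz":0},{"dx":-0.8,"dy":-5.2,"dz":0,"wx":0,"wy":0,"wz":0},{"dx":-0.8,"dy":-5.2,"dz":0.5,"wx":0,"wy":0,"wz":0},{"dx":-0.8,"dy":-5.2,"dz":1,"wx":0,"wy":0,"wz":0},{"dx":-0.8,"dy":-5.2,"dz":1.5,"wx":0,"wy":0,"wz":0},{"dx":-0.8,"dy":-5.2,"dz":1.5,"wx":0,"wy":0,"wz":0},{"dx":0,"dy":0,"dz":0,"wx":0,"wy":0,"wz":0}]' 1 20; python3 to.py .4325 .288 .159 -4.3
```

```text
t: 2.7
tcp_pos: [0.4382, 0.2876, 0.2577]
tool_rot: [0.999, -0.035, -0.001, 0.0]
force: [0.4, -0.1, 0.3]
finger_gap: 1.003
gripper_force: 0.0
t 2.7 pos [0.4382 0.2876 0.2577] xang -3.96 F [ 0.4 -0.1  0.3] M [-0.03  0.02 -0.02] gap 1.003 gf 0.0 q [0.37 0.46 1.73 0.   0.95 2.01]
turn [0.02 0.1  0.34] now-axes cm [-0.55 -0.    9.87] target-axes cm [-0.57  0.01  9.87]
```

```bash
python3 -m inch '[{"dx":-0.5,"dy":0,"dz":2.5,"wx":0,"wy":0,"wz":0.3},{"dx":0,"dy":0,"dz":2.5,"wx":0,"wy":0,"wz":0},{"dx":0,"dy":0,"dz":2.5,"wx":0,"wy":0,"wz":0},{"dx":0,"dy":0,"dz":2.4,"wx":0,"wy":0,"wz":0},{"dx":0,"dy":0,"dz":0,"wx":0,"wy":0,"wz":0}]' 1 20 && python3 -m inch '[{"dx":0,"dy":0,"dz":0,"wx":0,"wy":0,"wz":0},{"dx":0,"dy":0,"dz":0,"wx":0,"wy":0,"wz":0},{"dx":0,"dy":0,"dz":0,"wx":0,"wy":0,"wz":0},{"dx":0,"dy":0,"dz":0,"wx":0,"wy":0,"wz":0},{"dx":0,"dy":0,"dz":0,"wx":0,"wy":0,"wz":0}]' 0 20; python3 to.py .4325 .288 .159 -4.3
```

```text
t: 3.32
tcp_pos: [0.4338, 0.2838, 0.1588]
tool_rot: [0.999, -0.04, -0.002, 0.001]
force: [0.1, 0.6, 0.4]
finger_gap: 1.001
gripper_force: 0.0
t: 3.95
tcp_pos: [0.4347, 0.2862, 0.1603]
tool_rot: [0.999, -0.04, 0.001, -0.001]
force: [-1.2, 3.3, 1.4]
finger_gap: 0.09
gripper_force: 19.4
t 3.95 pos [0.4347 0.2862 0.1603] xang -4.6 F [-1.2  3.3  1.4] M [0.87 0.18 0.22] gap 0.09 gf 19.4 q [0.37 0.61 1.82 0.   0.71 2.02]
turn [-0.13 -0.07 -0.3 ] now-axes cm [-0.23 -0.17  0.13] target-axes cm [-0.23 -0.17  0.13]
```

```bash
python3 -m inch '[{"dx":0,"dy":0,"dz":0,"wx":0,"wy":0,"wz":0},{"dx":0,"dy":0,"dz":0,"wx":0,"wy":0,"wz":0},{"dx":0,"dy":0,"dz":-0.8,"wx":0,"wy":0,"wz":0},{"dx":0,"dy":0,"dz":-1.5,"wx":0,"wy":0,"wz":0},{"dx":0,"dy":0,"dz":-2,"wx":0,"wy":0,"wz":0},{"dx":0,"dy":0,"dz":-2.5,"wx":0,"wy":0,"wz":0},{"dx":0,"dy":0,"dz":-3,"wx":0,"wy":0,"wz":0},{"dx":0,"dy":0,"dz":-3,"wx":0,"wy":0,"wz":0},{"dx":0,"dy":0,"dz":-3,"wx":0,"wy":0,"wz":0},{"dx":0,"dy":0,"dz":-2,"wx":0,"wy":0,"wz":0}]' 0 50; python3 to.py .628 -.117 .33 15.7
```

```text
t: 5.2
tcp_pos: [0.4343, 0.2846, 0.3389]
tool_rot: [0.999, -0.04, 0.0, 0.001]
force: [0.4, 0.4, -0.7]
finger_gap: 0.086
gripper_force: 50.8
t 5.2 pos [0.4343 0.2846 0.3389] xang -4.57 F [ 0.4  0.4 -0.7] M [ 0.02 -0.08  0.01] gap 0.086 gf 50.8 q [ 0.37  0.34  1.65 -0.    1.15  2.02]
turn [ 9.000e-02 -1.000e-02 -2.027e+01] now-axes cm [22.51 38.48  0.95] target-axes cm [ 7.78 43.9   0.89]
```

```bash
python3 -m inch '[{"dx":1.5,"dy":2.5,"dz":0,"wx":0,"wy":0,"wz":0},{"dx":2.6,"dy":4.5,"dz":0,"wx":0,"wy":0,"wz":0},{"dx":2.6,"dy":4.5,"dz":0,"wx":0,"wy":0,"wz":0},{"dx":2.6,"dy":4.5,"dz":0,"wx":0,"wy":0,"wz":0},{"dx":2.6,"dy":4.5,"dz":0,"wx":0,"wy":0,"wz":0},{"dx":2.6,"dy":4.5,"dz":0,"wx":0,"wy":0,"wz":0},{"dx":2.6,"dy":4.5,"dz":0,"wx":0,"wy":0,"wz":0},{"dx":2.6,"dy":4.5,"dz":0,"wx":0,"wy":0,"wz":0},{"dx":1.8,"dy":3,"dz":0,"wx":0,"wy":0,"wz":0},{"dx":1,"dy":1.5,"dz":0,"wx":0,"wy":0,"wz":0}]' && python3 -m inch '[{"dx":0,"dy":0,"dz":0,"wx":0,"wy":0,"wz":-7},{"dx":0,"dy":0,"dz":0,"wx":0,"wy":0,"wz":-7},{"dx":0,"dy":0,"dz":0,"wx":0,"wy":0,"wz":-6.2},{"dx":0,"dy":0,"dz":0,"wx":0,"wy":0,"wz":0},{"dx":0,"dy":0,"dz":0,"wx":0,"wy":0,"wz":0}]'; python3 to.py .628 -.117 .23 15.7
```

```text
t: 6.45
tcp_pos: [0.6279, -0.1187, 0.3369]
tool_rot: [0.999, -0.041, -0.001, 0.0]
force: [0.4, 0.4, -1.3]
finger_gap: 0.084
gripper_force: 50.7
t: 7.08
tcp_pos: [0.6277, -0.116, 0.3377]
tool_rot: [0.991, 0.136, -0.0, -0.0]
force: [-0.1, 0.3, -0.8]
finger_gap: 0.084
gripper_force: 50.6
t 7.08 pos [ 0.6277 -0.116   0.3377] xang 15.58 F [-0.1  0.3 -0.8] M [-0.01  0.01 -0.01] gap 0.084 gf 50.6 q [-0.36  0.51  1.36 -0.    1.27  0.94]
turn [-0.02  0.05 -0.12] now-axes cm [1.000e-02 1.100e-01 1.077e+01] target-axes cm [-0.    0.11 10.77]
```

```bash
python3 -m inch '[{"dx":0.1,"dy":0.1,"dz":3,"wx":0,"wy":0,"wz":0},{"dx":0,"dy":0,"dz":3,"wx":0,"wy":0,"wz":0},{"dx":0,"dy":0,"dz":3,"wx":0,"wy":0,"wz":0},{"dx":0,"dy":0,"dz":2.5,"wx":0,"wy":0,"wz":0},{"dx":0,"dy":0,"dz":1,"wx":0,"wy":0,"wz":0},{"dx":0,"dy":0,"dz":0,"wx":0,"wy":0,"wz":0}]'; python3 to.py .628 -.117 .211 15.7; python3 - <<'E'
from h import *
I={n:eyes.snapshot(n) for n in("side","top")}
s=sense();P=s['tcp_pos'].copy();print(P)
o=[]
for n,x,y in(("top",275,120),("side",200,150)):
    w,h=(60,60) if n=="top" else (90,90); W=400
    c=crop(I[n],x,y,w,h,W,W); k=W/w
    draw(c,n,(x,y),k,(.6281,-.1171),np.radians(15.7),box(-.055,.055,-.02,.02,0,.06),(0,255,0))
    a=np.radians(15.6); draw(c,n,(x,y),k,(P[0],P[1],P[2]-.1445),a,box(-.055,.055,-.004,.004,0,.12),(255,255,0))
    o.append(c)
cv2.imwrite("pics/ins.png",np.hstack(o))
E
```

```text
t: 7.82
tcp_pos: [0.6291, -0.117, 0.2125]
tool_rot: [0.991, 0.136, -0.001, -0.0]
force: [-0.5, -0.1, -1.7]
finger_gap: 0.087
gripper_force: 50.7
t 7.83 pos [ 0.6291 -0.117   0.2125] xang 15.61 F [-0.5 -0.1 -1.7] M [ 0.   -0.05  0.02] gap 0.087 gf 50.7 q [-0.36  0.66  1.47 -0.    1.02  0.94]
turn [-0.04  0.05 -0.09] now-axes cm [-0.11 -0.03  0.15] target-axes cm [-0.11 -0.04  0.15]
[ 0.62992813 -0.11733734  0.21398181]
```

View pics/ins.png

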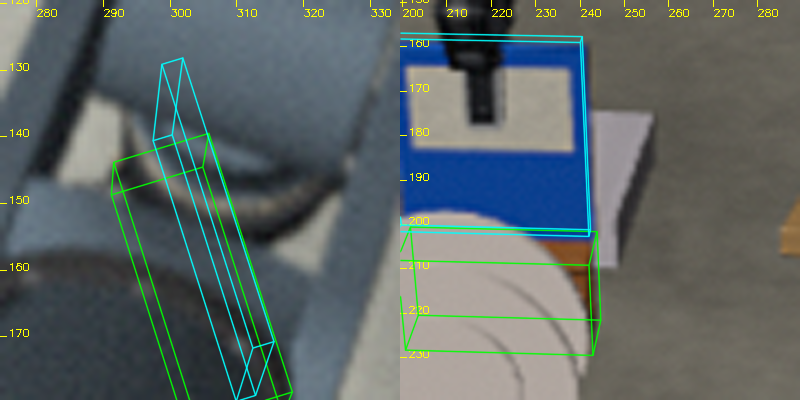

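The side view shows the board held square just above the block. Its right edge at px ~243 nearly lines up with the block's right edge, about 2 mm short towards +x. I'll lower it slowly and watch the force.

```bash
python3 -m inch '[{"dx":0.2,"dy":0,"dz":0.6,"wx":0,"wy":0,"wz":0},{"dx":0,"dy":0,"dz":0.6,"wx":0,"wy":0,"wz":0},{"dx":0,"dy":0,"dz":0.5,"wx":0,"wy":0,"wz":0},{"dx":0,"dy":0,"dz":0,"wx":0,"wy":0,"wz":0}]'; python3 to.py .63 -.117 .1595 15.7;  python3 -m inch '[{"dx":0,"dy":0,"dz":0.4,"wx":0,"wy":0,"wz":0},{"dx":0,"dy":0,"dz":0.4,"wx":0,"wy":0,"wz":0},{"dx":0,"dy":0,"dz":0,"wx":0,"wy":0,"wz":0}]'; python3 to.py .63 -.117 .1595 15.7
```

```text
t: 8.43
tcp_pos: [0.6309, -0.1166, 0.1953]
tool_rot: [0.991, 0.136, -0.0, -0.0]
force: [0.1, 0.5, -0.7]
finger_gap: 0.085
gripper_force: 50.6
t 8.43 pos [ 0.6309 -0.1166  0.1953] xang 15.63 F [ 0.1  0.5 -0.7] M [-0.04  0.   -0.04] gap 0.085 gf 50.6 q [-0.36  0.68  1.48 -0.    0.98  0.94]
turn [-0.03  0.05 -0.07] now-axes cm [-0.1   0.01  3.58] target-axes cm [-0.1   0.01  3.58]
t: 8.8
tcp_pos: [0.631, -0.1166, 0.1875]
tool_rot: [0.991, 0.136, -0.0, -0.0]
force: [0.6, 0.6, -0.8]
finger_gap: 0.088
gripper_force: 50.6
t 8.8 pos [ 0.631  -0.1166  0.1875] xang 15.63 F [ 0.6  0.6 -0.8] M [ 0.05  0.02 -0.07] gap 0.088 gf 50.6 q [-0.36  0.69  1.48 -0.    0.97  0.94]
turn [-0.02  0.04 -0.07] now-axes cm [-0.1   0.01  2.8 ] target-axes cm [-0.11  0.01  2.8 ]
```

```bash
python3 -m inch '[{"dx":0,"dy":0,"dz":0.6,"wx":0,"wy":0,"wz":0},{"dx":0,"dy":0,"dz":0.6,"wx":0,"wy":0,"wz":0},{"dx":0,"dy":0,"dz":0.6,"wx":0,"wy":0,"wz":0},{"dx":0,"dy":0,"dz":0.6,"wx":0,"wy":0,"wz":0},{"dx":0,"dy":0,"dz":0.2,"wx":0,"wy":0,"wz":0},{"dx":0,"dy":0,"dz":0,"wx":0,"wy":0,"wz":0}]'; python3 to.py .63 -.117 .1595 15.7;  python3 -m inch '[{"dx":0,"dy":0,"dz":0.2,"wx":0,"wy":0,"wz":0},{"dx":0,"dy":0,"dz":0.2,"wx":0,"wy":0,"wz":0},{"dx":0,"dy":0,"dz":0,"wx":0,"wy":0,"wz":0}]'; python3 to.py .63 -.117 .1595 15.7
```

```text
t: 9.55
tcp_pos: [0.6311, -0.1166, 0.1617]
tool_rot: [0.991, 0.136, -0.0, -0.0]
force: [-0.3, -0.3, -1.2]
finger_gap: 0.088
gripper_force: 50.6
t 9.55 pos [ 0.6311 -0.1166  0.1617] xang 15.62 F [-0.3 -0.3 -1.2] M [-0.02  0.02  0.02] gap 0.088 gf 50.6 q [-0.36  0.73  1.5   0.    0.92  0.94]
turn [-0.01  0.01 -0.08] now-axes cm [-0.12  0.    0.22] target-axes cm [-0.12  0.    0.22]
t: 9.93
tcp_pos: [0.6314, -0.1168, 0.1604]
tool_rot: [0.991, 0.136, 0.001, 0.0]
force: [-3.4, 0.0, 10.1]
finger_gap: 0.087
gripper_force: 52.3
t 9.93 pos [ 0.6314 -0.1168  0.1604] xang 15.64 F [-3.4  0.  10.1] M [ 0.19  0.53 -0.03] gap 0.087 gf 52.3 q [-0.36  0.73  1.5  -0.    0.91  0.94]
turn [ 0.05 -0.06 -0.06] now-axes cm [-0.14 -0.02  0.09] target-axes cm [-0.14 -0.02  0.09]
```

```bash
python3 -m inch '[{"dx":0,"dy":0,"dz":-0.1,"wx":0,"wy":0,"wz":0},{"dx":0,"dy":0,"dz":0,"wx":0,"wy":0,"wz":0},{"dx":0,"dy":0,"dz":0,"wx":0,"wy":0,"wz":0},{"dx":0,"dy":0,"dz":-0.5,"wx":0,"wy":0,"wz":0},{"dx":0,"dy":0,"dz":-2,"wx":0,"wy":0,"wz":0},{"dx":0,"dy":0,"dz":-3,"wx":0,"wy":0,"wz":0},{"dx":0,"dy":0,"dz":-4,"wx":0,"wy":0,"wz":0},{"dx":0,"dy":0,"dz":-4,"wx":0,"wy":0,"wz":0}]' 0.45 20;  python3 to.py .4515 -.2995 .159 2.3
```

```text
t: 10.92
tcp_pos: [0.631, -0.1166, 0.2951]
tool_rot: [0.991, 0.136, -0.0, -0.0]
force: [-0.3, 0.3, 0.4]
finger_gap: 0.451
gripper_force: 0.0
t 10.93 pos [ 0.631  -0.1166  0.2951] xang 15.63 F [-0.3  0.3  0.4] M [-0.01 -0.01  0.01] gap 0.451 gf 0.0 q [-0.36  0.56  1.4   0.    1.18  0.94]
turn [-1.000e-02  2.000e-02  1.333e+01] now-axes cm [-22.21  12.78  13.61] target-axes cm [-18.67  17.55  13.61]
```

```bash
python3 -m inch '[{"dx":-3.2,"dy":1.8,"dz":0,"wx":0,"wy":0,"wz":0},{"dx":-4,"dy":2.4,"dz":0,"wx":0,"wy":0,"wz":0},{"dx":-4,"dy":2.3,"dz":0,"wx":0,"wy":0,"wz":0},{"dx":-4,"dy":2.3,"dz":0,"wx":0,"wy":0,"wz":0},{"dx":-4,"dy":2.3,"dz":0,"wx":0,"wy":0,"wz":0},{"dx":-3,"dy":1.7,"dz":0,"wx":0,"wy":0,"wz":0},{"dx":0,"dy":0,"dz":3,"wx":0,"wy":0,"wz":6.7},{"dx":0,"dy":0,"dz":3,"wx":0,"wy":0,"wz":6.7},{"dx":0,"dy":0,"dz":0,"wx":0,"wy":0,"wz":0}]' 0.75 20;  python3 to.py .4515 -.2995 .159 2.3
cat > look.py <<'E'
from h import *
I={n:eyes.snapshot(n) for n in("side","top")}; np.savez("im1.npz",s=I["side"],t=I["top"])
d0=np.load("im0.npz")
s=sense();P=s['tcp_pos'];Rm=R.from_quat(s['tool_rot']).as_matrix()
o=[]
for n,x,y,w,h in(("top",262,120,72,72),("side",185,165,72,72),("side",285,130,72,72)):
    c=crop(I[n],x,y,w,h,400,400);k=400/w
    draw(c,n,(x,y),k,(.6281,-.1171),np.radians(15.7),box(-.055,.055,-.02,.02,0,.06),(0,255,0))
    draw(c,n,(x,y),k,(.630,-.1167,.015),np.radians(15.64),box(-.055,.055,-.004,.004,0,.12),(255,255,0))
    if x==285:
        draw(c,n,(x,y),k,(.4555,-.3005),np.radians(2.3),box(-.05,.05,-.035,.035,0,.02),(0,255,0));draw(c,n,(x,y),k,(.4515,-.2995),np.radians(2.3),box(-.015,.015,-.0225,.0225,.12,.12),(255,0,255))
    o.append(c)
cv2.imwrite("pics/look.png",cv2.resize(np.vstack([np.hstack(o[:2]),np.hstack([o[2],o[2]*0])]),(800,800))[:600] if 0 else np.hstack([cv2.resize(q,(266,400),interpolation=cv2.INTER_AREA) if 0 else cv2.resize(q,(400,400)) for q in o[:2]]))
cv2.imwrite("pics/look2.png",o[2])
E
python3 look.py
```

```text
t: 12.05
tcp_pos: [0.4508, -0.2989, 0.2323]
tool_rot: [1.0, 0.02, -0.002, -0.002]
force: [0.8, 0.2, -0.4]
finger_gap: 0.751
gripper_force: 0.0
t 12.05 pos [ 0.4508 -0.2989  0.2323] xang 2.29 F [ 0.8  0.2 -0.4] M [-0.03  0.05 -0.01] gap 0.751 gf 0.0 q [-0.79  0.52  1.71  0.    0.92  0.74]
turn [-0.22  0.2  -0.01] now-axes cm [0.09 0.09 7.33] target-axes cm [0.07 0.06 7.33]
```

View pics/look.png

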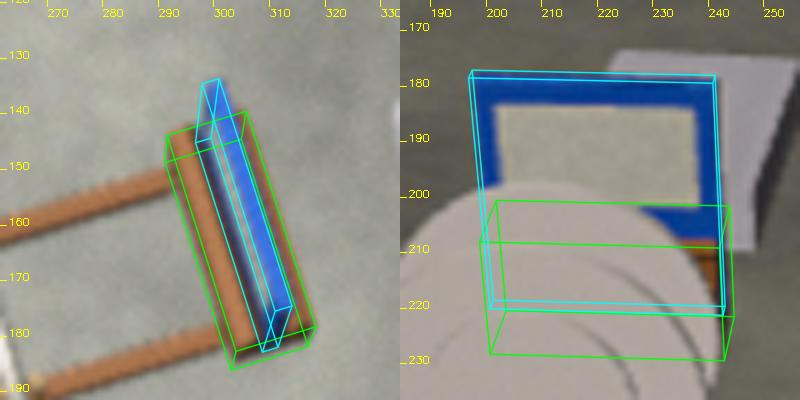

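The board is in the slot. Its top edge, at (302,135) to (314,176) in the top view, matches my prediction within about 1 px, and it is home and centred within about 2 mm. Next I lower onto the clip handles.

```bash
python3 -m inch '[{"dx":0,"dy":0,"dz":1.5,"wx":0,"wy":0,"wz":0},{"dx":0,"dy":0,"dz":2,"wx":0,"wy":0,"wz":0},{"dx":0,"dy":0,"dz":2,"wx":0,"wy":0,"wz":0},{"dx":0,"dy":0,"dz":1.3,"wx":0,"wy":0,"wz":0},{"dx":0,"dy":0,"dz":0.5,"wx":0,"wy":0,"wz":0},{"dx":0,"dy":0,"dz":0,"wx":0,"wy":0,"wz":0}]' 0.75 20;  python3 to.py .4515 -.2995 .159 2.3; sed -i 's/"look2/"look3/' look.py; python3 look.py
```

```text
t: 12.9
tcp_pos: [0.452, -0.2998, 0.1609]
tool_rot: [1.0, 0.02, 0.0, 0.0]
force: [0.2, -0.6, 0.1]
finger_gap: 0.755
gripper_force: 0.0
t 12.9 pos [ 0.452  -0.2998  0.1609] xang 2.25 F [ 0.2 -0.6  0.1] M [0.02 0.01 0.01] gap 0.755 gf 0.0 q [-0.79  0.63  1.76 -0.    0.75  0.74]
turn [ 0.01 -0.   -0.05] now-axes cm [-0.05 -0.03  0.19] target-axes cm [-0.05 -0.03  0.19]
```

View pics/look2.png

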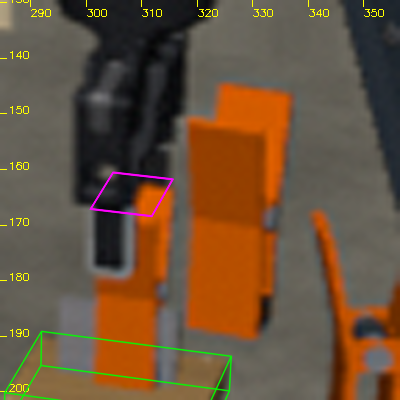

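The near finger stands at px ~302 in front of the near handle, which is centred at px ~306. The offset left after perspective is about 2 mm in x. I'll correct it and squeeze.

```bash
python3 -m inch '[{"dx":-0.2,"dy":0,"dz":0.2,"wx":0,"wy":0,"wz":0},{"dx":0,"dy":0,"dz":0,"wx":0,"wy":0,"wz":0},{"dx":0,"dy":0,"dz":0,"wx":0,"wy":0,"wz":0},{"dx":0,"dy":0,"dz":0,"wx":0,"wy":0,"wz":0},{"dx":0,"dy":0,"dz":0,"wx":0,"wy":0,"wz":0},{"dx":0,"dy":0,"dz":0,"wx":0,"wy":0,"wz":0},{"dx":0,"dy":0,"dz":0,"wx":0,"wy":0,"wz":0},{"dx":0,"dy":0,"dz":0,"wx":0,"wy":0,"wz":0}]' 0 24;  python3 to.py .4495 -.2998 .159 2.3
```

```text
t: 14.0
tcp_pos: [0.4512, -0.3016, 0.1605]
tool_rot: [1.0, 0.02, 0.002, 0.003]
force: [0.3, -2.3, 7.5]
finger_gap: 0.239
gripper_force: 28.1
t 14.0 pos [ 0.4512 -0.3016  0.1605] xang 2.24 F [ 0.3 -2.3  7.5] M [-0.48 -0.05 -0.02] gap 0.239 gf 28.1 q [-0.8   0.63  1.76 -0.    0.74  0.74]
turn [ 0.29 -0.22 -0.06] now-axes cm [-0.16 -0.19  0.15] target-axes cm [-0.16 -0.19  0.15]
```

```bash
python3 -m inch '[{"dx":0,"dy":0,"dz":-0.4,"wx":0,"wy":0,"wz":0},{"dx":0,"dy":0,"dz":-0.8,"wx":0,"wy":0,"wz":0},{"dx":0,"dy":0,"dz":-1.2,"wx":0,"wy":0,"wz":0},{"dx":0,"dy":0,"dz":-1.5,"wx":0,"wy":0,"wz":0},{"dx":0,"dy":0,"dz":-2,"wx":0,"wy":0,"wz":0},{"dx":0,"dy":0,"dz":-3,"wx":0,"wy":0,"wz":0},{"dx":0,"dy":0,"dz":-3,"wx":0,"wy":0,"wz":0},{"dx":0,"dy":0,"dz":-3,"wx":0,"wy":0,"wz":0},{"dx":0,"dy":0,"dz":-1,"wx":0,"wy":0,"wz":0},{"dx":0,"dy":0,"dz":0,"wx":0,"wy":0,"wz":0}]' 0 26;  python3 to.py .629 -.1167 .31 15.64
```

```text
t: 15.25
tcp_pos: [0.4499, -0.2998, 0.3185]
tool_rot: [1.0, 0.019, 0.0, 0.0]
force: [-0.3, 0.2, -0.9]
finger_gap: 0.246
gripper_force: 27.8
t 15.25 pos [ 0.4499 -0.2998  0.3185] xang 2.23 F [-0.3  0.2 -0.9] M [-0.05  0.03  0.03] gap 0.246 gf 27.8 q [-0.79  0.4   1.63  0.    1.12  0.74]
turn [  0.06  -0.04 -13.41] now-axes cm [ 18.61 -17.59   0.85] target-axes cm [ 22.19 -12.8    0.85]
```

```bash
python3 -m inch '[{"dx":1.5,"dy":-1.4,"dz":0,"wx":0,"wy":0,"wz":0},{"dx":2.6,"dy":-2.5,"dz":0,"wx":0,"wy":0,"wz":0},{"dx":3.2,"dy":-3,"dz":0,"wx":0,"wy":0,"wz":0},{"dx":3.2,"dy":-3,"dz":0,"wx":0,"wy":0,"wz":0},{"dx":3.2,"dy":-3,"dz":0,"wx":0,"wy":0,"wz":0},{"dx":2.6,"dy":-2.5,"dz":0,"wx":0,"wy":0,"wz":0},{"dx":1.5,"dy":-1.4,"dz":0,"wx":0,"wy":0,"wz":0},{"dx":0.8,"dy":-0.8,"dz":0,"wx":0,"wy":0,"wz":-4.4},{"dx":0,"dy":0,"dz":0,"wx":0,"wy":0,"wz":-4.5},{"dx":0,"dy":0,"dz":0,"wx":0,"wy":0,"wz":-4.5}]' 0 26; python3 -m inch '[{"dx":0,"dy":0,"dz":0,"wx":0,"wy":0,"wz":0},{"dx":0,"dy":0,"dz":0,"wx":0,"wy":0,"wz":0}]';  python3 to.py .629 -.1167 .285 15.64
cat > look4.py <<'E'
from h import *
import sys
I={n:eyes.snapshot(n) for n in("side","top")}
s=sense();P=s['tcp_pos'];a=np.radians(15.64)
o=[]
for n,x,y,w,h in(("side",185,120,80,90),("top",262,110,80,90)):
    c=crop(I[n],x,y,w,h,400,450);k=400/w
    draw(c,n,(x,y),k,(.6285,-.1167,.015),a,box(-.055,.055,-.004,.004,0,.12),(255,255,0))
    p=(P[0],P[1],P[2]-.0905)
    draw(c,n,(x,y),k,p,a,box(-.015,.015,-.014,.014,-.05,-.05)+box(-.015,.015,-.011,.011,.05,.05)+[((-.015,0,0),(.015,0,0))],(0,255,0))
    o.append(c)
cv2.imwrite(f"pics/{sys.argv[1]}.png",np.hstack(o))
E
python3 look4.py f1
```

```text
t: 16.5
tcp_pos: [0.6283, -0.1169, 0.3166]
tool_rot: [0.991, 0.137, -0.001, -0.0]
force: [-0.3, -0.5, -0.4]
finger_gap: 0.245
gripper_force: 27.8
t: 16.75
tcp_pos: [0.6285, -0.117, 0.3173]
tool_rot: [0.991, 0.135, -0.001, -0.0]
force: [-0.0, 0.5, -0.9]
finger_gap: 0.245
gripper_force: 27.8
t 16.75 pos [ 0.6285 -0.117   0.3173] xang 15.54 F [-0.   0.5 -0.9] M [ 0.04  0.02 -0.03] gap 0.245 gf 27.8 q [-0.36  0.53  1.38 -0.    1.23  0.94]
turn [-0.04  0.06 -0.1 ] now-axes cm [ 0.06 -0.02  3.23] target-axes cm [ 0.05 -0.02  3.23]
```

View pics/f1.png

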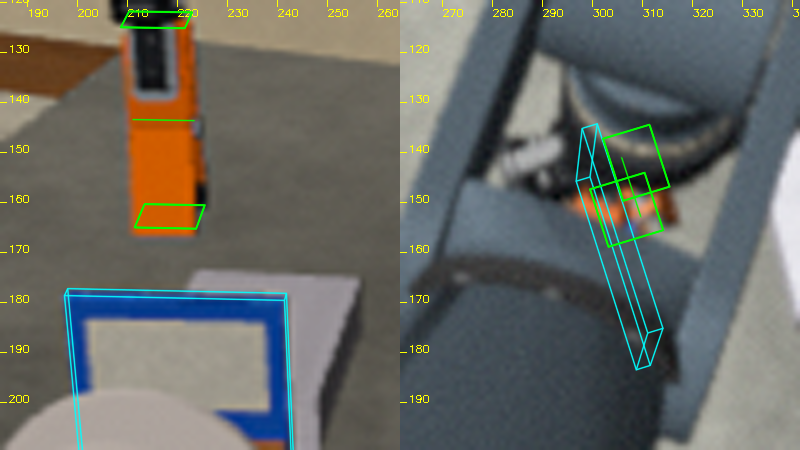

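The clip is held upright and wide open above the board, with jaw tips at row ~167 and the board's top at row ~178. It is centred as predicted. I lower it to straddle the top edge.

```bash
python3 -m inch '[{"dx":0.1,"dy":0,"dz":0.6,"wx":0,"wy":0,"wz":-0.1},{"dx":0,"dy":0,"dz":1,"wx":0,"wy":0,"wz":0},{"dx":0,"dy":0,"dz":1,"wx":0,"wy":0,"wz":0},{"dx":0,"dy":0,"dz":1,"wx":0,"wy":0,"wz":0},{"dx":0,"dy":0,"dz":0.8,"wx":0,"wy":0,"wz":0},{"dx":0,"dy":0,"dz":0.5,"wx":0,"wy":0,"wz":0},{"dx":0,"dy":0,"dz":0.3,"wx":0,"wy":0,"wz":0},{"dx":0,"dy":0,"dz":0,"wx":0,"wy":0,"wz":0},{"dx":0,"dy":0,"dz":0,"wx":0,"wy":0,"wz":0}]' 0 26;  python3 to.py .629 -.1167 .2655 15.64; python3 look4.py f2
```

```text
t: 17.98
tcp_pos: [0.6301, -0.1165, 0.2663]
tool_rot: [0.991, 0.137, 0.0, 0.0]
force: [0.3, 0.4, -0.6]
finger_gap: 0.245
gripper_force: 27.8
t 17.98 pos [ 0.6301 -0.1165  0.2663] xang 15.73 F [ 0.3  0.4 -0.6] M [-0.02  0.04 -0.02] gap 0.245 gf 27.8 q [-0.36  0.59  1.43  0.    1.12  0.94]
turn [ 0.03 -0.04  0.09] now-axes cm [-0.11 -0.01  0.08] target-axes cm [-0.11 -0.01  0.08]
```

View pics/f2.png

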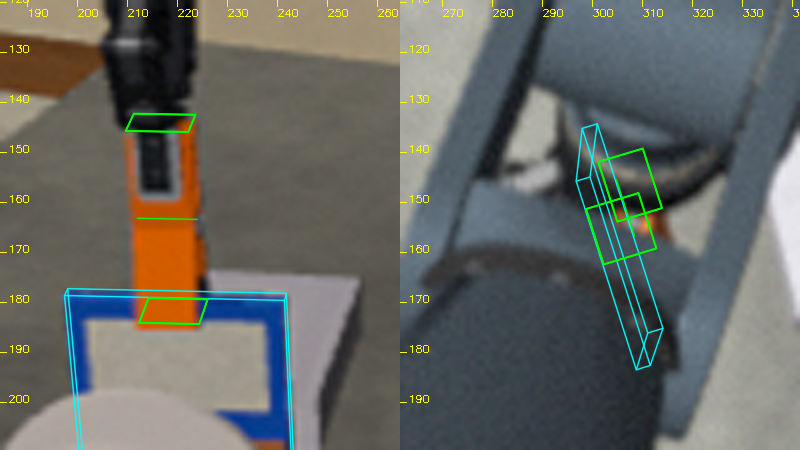

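The near jaw overlaps the front of the board's top edge down to row ~185, and the far jaw is hidden behind the board. The contact forces are about zero and the clip is centred along the board, so I'm handing in.

```bash
python3 -c "
from station import workorder;print(workorder.sign_off())"
```

```text
the job is handed in; nothing more can be done
None
```

I moved the board into the rack slot, fully home and centred to about 2 mm, and I'm holding the orange clip squeezed wide open astride its top edge. There is no measurable contact force; the job was handed in at about 18 s, and no verdict came back.

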